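Load the portion balance's weight hanger and hang it on the beam

ROBOT

A 6-joint arm with a two-finger parallel gripper is mounted at the origin on the work surface; the furniture and walls round the work are solid. World frame = base frame: x ahead of the robot, y to its left, z up, the work surface at z = 0. Lengths are in m, angles in rad, forces in N, time in s.
With the tool pointing down it reaches from about 0.225 to 0.875 m from the base axis. Payload 3.4 kg.
Tool frame: the origin (TCP) lies at the very end of the fingers, on their centre line; the grasp point (between the pads) lies 19 mm behind it; z points along the fingers, y is the line along which they close (so a half turn about z gives the same grasp; the last joint's range is limited). The gripper opens to 85 mm and grips with 20 to 120 N. Pads are 22 mm wide; open, the fingers measure 114 mm over their backs; the gripper's body (76 mm by 85 mm) begins 54 mm behind the grasp point. The pads swing forward as they close: fully open they stand 13 mm farther back than shut.
Start: joints at [1.089, 0.276, 1.505, -0, 1.361, -0.121], TCP at [0.203, 0.538, 0.231] pointing down, gripper open.
Joint ranges: [-2.89, 2.89], [-0.75, 2.08], [0.22, 2.7], [-1.18, 4.32], [0.11, 2.71], [-2.7, 2.7]. Speed limits (rad/s): [2.57, 2.57, 3.14, 3.14, 3.14, 3.14].

INTERFACE

Orientations are given as a unit quaternion [w, x, y, z].
In Python, from rig import readout, vision, manip gives the robot as it stands.
- The arm moves only by the shell command python3 -m handwheel 'ROWS' [FORCE]. ROWS is JSON, a list of rows, each a list of 3 entries, a list of its own where there are three numbers: the shift along the tool's x, y, z in mm, then the turn, a rotation vector about the tool's x, y, z in units of 6 degrees (1.0 is 6 degrees), then the closure, from -1 (fully open) to 1 (shut), so that 0 is half open. A call has 1 to 20 rows; each row shifts and turns the commanded pose from where the row before left it, along the tool's axes as they then stand; what a row does not reach is not made up. A row lasts 1/8 s, in which the tool goes at most 62.5 mm and 10.7 degrees, less where a joint would pass 70% of its speed; a pose out of reach is approached as far as the arm can. A call is refused whole if a number of a shift passes 62.5 or a number of a turn 1, either way. A call with a gripper value outside its range is refused whole. The fingers move at their own pace and stop on an object; FORCE is the grip in N (left out, the last holds). Time passes only in rows, so rows that do not move let the fingers close. It gives the time, the measured TCP pose, the force, the opening and the grip force at its end, in the units of the state.
- readout.get_state(): the state, without advancing time (a new reading comes with each control period).
- vision.get_image(name): name is "scene" or "side" or "wrist"; returns the picture (400x640x3 uint8, blue, green, red); there is no depth.
- vision.camera_params(name): a dict with "intrinsics" (3x3 intrinsics, pixels), "dist" ([k1, k2, p1, p2, k3] as OpenCV has them; the pictures are not rectified), "rvec" (rotation vector, rad) and "tvec" (3), from world to camera coordinates, as OpenCV has them; the wrist camera has in their place "hand_eye" (4x4, takes a point from camera to tool coordinates, whose origin is the TCP and whose axes are the flange's). Camera axes: x right, y down, z forward; pixel columns grow to the right and rows downward; lengths in m; the calibration is good to about 2 mm. A picture is of the moment at which its call begins: read the wrist's pose just before it. camera_params takes no time and is no camera call.
- manip.sign_off(): hands the job in; it is judged then, once.
The state is a dict: "clock": time; "qpos": joint angles; "qd": joint speeds; "effort": joint torques, N m; "position": TCP position; "ee_rot": TCP orientation; "contact_force": force on the tool from outside, world axes, zero at the start; "moment": the same for the moment, N m; "width": finger opening in m; "gripper_force": force on a finger pad.
Only numpy, scipy, OpenCV 4.12 (cv2) and the standard library are available. Lean on these libraries where they do the work, as an engineer would, in place of code of your own. Each camera call takes 0.05 s, during which the arm holds its last target. There are 200 camera calls.

TASK

Set the small beam balance for the next portion size: slide both loose slotted weights fully home onto the stem of the weight hanger, the thicker one first, flat on the hanger's foot, then the thinner one flat on top of it, with their slots on opposite sides of the stem so that neither can slip off. Then lift the loaded hanger by its head and hang it in the fork of the balance beam, the head resting on the fork behind its two small lips, so that this end of the beam sinks fully and the pan rises; the empty cup must stay standing on the pan.

Things in the scene. Friction and masses are not known exactly. Their poses are not given: they have to be found in the camera images.
- thick_weight: Thick slotted weight: plain steel disc 55 mm across, 14 mm thick, 0.26 kg, lying flat on the table. A straight slot 10 mm wide (17 mm at its mouth, over 5 mm) runs through its thickness from the rim to 5 mm past the centre, so a 6 mm stem can stand at the very centre. Origin: centre of its underside; z its axis; x points from the centre out through the slot's mouth.
- thin_weight: Thin slotted weight: the same disc and slot, but 8 mm thick and 0.15 kg. Lies flat on the table. Origin: centre of its underside; z its axis; x points from the centre out through the slot's mouth. The two weights start in either of two places.
- thick_weight_slot (a point): Mouth of the thick weight's slot: on the rim, 27.5 mm from the axis, at half thickness.
- thin_weight_slot (a point): Mouth of the thin weight's slot: on the rim, 27.5 mm from the axis, at half thickness.
- hanger: Loose rigid steel weight hanger, 0.25 kg, standing upright: round foot plate 48 mm across, 6 mm thick; 6 mm stem on its axis; plain cylindrical head 16 mm across, from 41 to 53 mm above its underside. Weights lie on the foot plate; both together reach 28 mm, leaving 13 mm of bare stem below the head. Origin: centre of the underside; z up the stem. Its yaw does not matter.
- hanger_head (a point): On the hanger's axis at the flat underside of its head, 41 mm above the hanger's origin.
- balance: Grey base of the small beam balance, fixed, its place and yaw different each time; base plate 92 x 66 mm, beam pivot 57 mm above the table, pointer plate at the pivot 115 mm high. Origin: on the table under the pivot. Its x axis runs from the pivot toward the pan; the fork is on the other side, 100 mm from the pivot toward -x.
- fork_seat (a point): Where the hung stem stands: top face of the fork, middle of its slot; about 62 mm high at first, 52 when the beam is down; x toward the pivot, z up. Fork: plate 30 mm wide, 3 thick; slot 9 mm wide, mouth 23 mm toward -x (flared to 19 over 9 mm), end 4.5 mm past the seat. A lip 2.5 mm high on each tine, inner face 11 mm toward -x: bring the head in above the lips, set it down behind them.
- beam (a joint): Beam angle, rad: 0 at first (fork end held up by the pan's weight, sloping 3 degrees, mouth higher); grows as the fork end goes down, to a stop at 0.10 (3 degrees the other way). Damped; the hanger with both weights takes it fully down by its own weight in under a second.
- pan_top (a point): Centre of the top face of the balance's round steel pan, 112 mm across; it stays level as it rises or sinks with the beam.
- pan_cup: Clear empty plastic cup, loose, 113 mm across the rim and 52 mm tall, standing on the pan from the start. Origin: centre of its underside; z up.

How it is judged:
On the way, in this order (a step that is already met when the one before it is completed fails the run):
1. the thick weight lies on the hanger's foot plate, stem at its centre (horizontal distance between thick_weight and hanger below 0.007 m and z of thick_weight in the frame of hanger between 0.004 and 0.009 m), for 0.2 s.
2. the thin weight lies on the thick one, slots on opposite sides, before the hanger is hung (horizontal distance between thin_weight and hanger below 0.007 m and z of thin_weight in the frame of hanger between 0.0175 and 0.0235 m and x of thin_weight_slot in the frame of thick_weight below -0.01 m and value of joint beam below 0.03 rad), for 0.2 s.
At the end, for the whole second after the job is handed in: Hanger hangs at rest in the fork (head within 9 mm of the seat), beam fully down (over 0.085); thick weight flat on the foot plate, thin one flat on it (3 mm), both on the stem (9 mm), slots over about 110 degrees apart; the empty cup stands on the pan within 30 mm of its middle (value of joint beam above 0.085 rad and distance between hanger_head and fork_seat below 0.009 m and angle between hanger's own z axis and vertical below 0.25 rad and horizontal distance between thick_weight and hanger below 0.009 m and z of thick_weight in the frame of hanger between 0.004 and 0.009 m and horizontal distance between thin_weight and hanger below 0.01 m and z of thin_weight in the frame of hanger between 0.0175 and 0.0235 m and x of thin_weight_slot in the frame of thick_weight below -0.01 m and distance between pan_cup and pan_top below 0.03 m and angle between pan_cup's own z axis and vertical below 0.15 rad and linear speed of hanger below 0.05 m/s); the robot touches nothing.
It fails at once if the empty cup is knocked off the pan (distance between pan_cup and pan_top above 0.06 m).
It also fails if it takes over 61 s, if anything falls off the work surface, if the arm or the gripper's body presses on something with over 40 N, if the wrist force passes 120 N, or if a joint passes its speed limit or range.

## Working session

There is one attempt and no reset: what is moved stays moved. The work goes in short steps, Python scripts to look and compute and a shell command to move; the robot and the scene stay as the last step left them, time stands still between calls to the robot, and variables do not carry over. Pictures are saved under pics/ and viewed, at most 10 in all, crops included, and the job is handed in when it is done.

```bash
ls; mkdir -p pics; python3 - <<'E'
from rig import readout, vision
import cv2
print(readout.get_state())
for n in ("scene","side"):
    cv2.imwrite(f"pics/{n}0.png",vision.get_image(n)); print(n,vision.camera_params(n))
print(vision.camera_params("wrist"))
E
```

```text
pics
{'clock': 0.0, 'qpos': array([ 1.08898817e+00,  2.76566439e-01,  1.50615471e+00, -4.32998367e-05,
        1.36067732e+00, -1.20994235e-01]), 'qd': array([ 0.00010956, -0.00163179,  0.0002684 ,  0.00070588,  0.00137889,
        0.00113358]), 'effort': array([-7.97299890e-05, -4.16768610e+01, -2.45805395e+01, -6.65478910e-04,
        1.07894756e-02, -2.39143297e-06]), 'position': array([0.20276191, 0.53749093, 0.23044739]), 'ee_rot': array([-2.47821067e-04,  1.79425409e-01,  9.83771166e-01, -8.68492224e-04]), 'contact_force': array([ 0.76751884,  0.35727332, -1.03314752]), 'moment': array([ 0.01011472, -0.01481727, -0.06166589]), 'gripper_force': 0.0, 'width': 0.08552331224648894}
scene {'intrinsics': array([[519.70153643,   0.        , 320.40148064],
       [  0.        , 519.70153643, 211.91449284],
       [  0.        ,   0.        ,   1.        ]]), 'dist': array([-0.02983102,  0.        ,  0.        ,  0.        ,  0.        ]), 'rvec': array([ 2.08010514, -0.51122266,  0.30347143]), 'tvec': array([-0.40531482,  0.31431394,  0.83125785])}
side {'intrinsics': array([[472.55410
[... 237 characters left out ...]
.08086406, -2.60573803,  1.71132501]), 'tvec': array([ 0.5949622 , -0.00478858,  1.15122462])}
{'intrinsics': array([[307.42967021,   0.        , 316.0595532 ],
       [  0.        , 307.42967021, 198.18854137],
       [  0.        ,   0.        ,   1.        ]]), 'dist': array([-0.00675543,  0.        ,  0.        ,  0.        ,  0.        ]), 'hand_eye': array([[ 8.20049921e-04, -9.62070563e-01, -2.72799485e-01,
         6.88548223e-02],
       [ 9.99998893e-01,  4.50141956e-04,  1.41855359e-03,
         4.82788611e-04],
       [-1.24195016e-03, -2.72800346e-01,  9.62069867e-01,
        -1.42679752e-01],
       [ 0.00000000e+00,  0.00000000e+00,  0.00000000e+00,
         1.00000000e+00]])}
```

View pics/scene0.png

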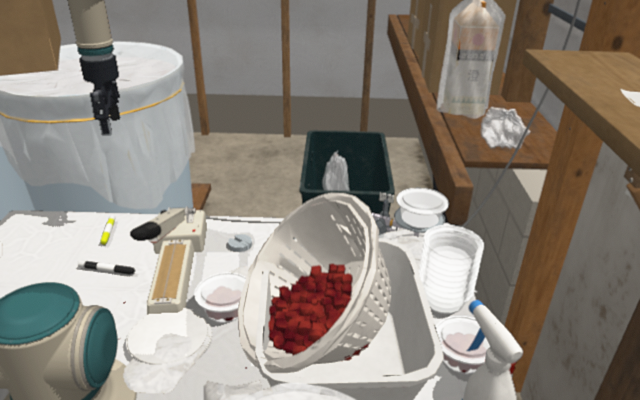

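View pics/side0.png

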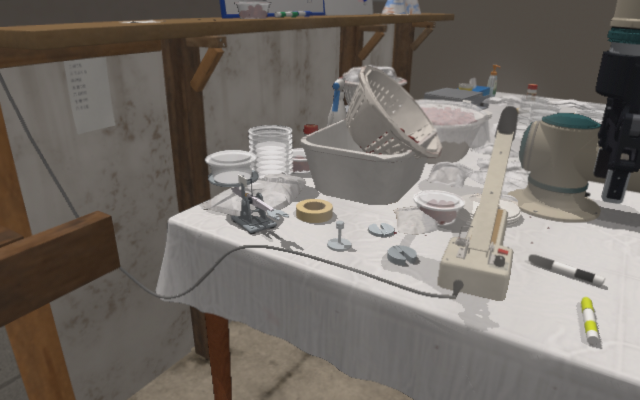

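The side view shows the balance at about (255,205), the hanger at (340,238) and the weights at (381,229) and (403,254). I'll enlarge that area.

```bash
cat > h.py <<'E'
import numpy as np, cv2
from rig import readout, vision
from scipy.spatial.transform import Rotation as R
def cam(n,st=None):
    p=vision.camera_params(n)
    if n=="wrist":
        st=st or readout.get_state(); q=st["ee_rot"]
        T=np.eye(4);T[:3,:3]=R.from_quat([*q[1:],q[0]]).as_matrix();T[:3,3]=st["position"]
        W=np.linalg.inv(T@p["hand_eye"]); return p["intrinsics"],p["dist"],W[:3,:3],W[:3,3]
    return p["intrinsics"],p["dist"],cv2.Rodrigues(p["rvec"])[0],p["tvec"]
def ray(c,px):
    K,d,r,t=c; u=cv2.undistortPoints(np.array([[px]],float),K,d)[0,0]
    return -r.T@t, r.T@np.array([*u,1])
def onz(c,px,z):
    o,v=ray(c,px); return o+v*(z-o[2])/v[2]
def proj(c,P):
    K,d,r,t=c; return cv2.projectPoints(np.atleast_2d(np.array(P,float)),cv2.Rodrigues(r)[0],t,K,d)[0][:,0]
def tool(P):  # world point -> current tool frame, mm
    st=readout.get_state(); q=st["ee_rot"]
    return R.from_quat([*q[1:],q[0]]).inv().apply(np.array(P)-st["position"])*1000
E
python3 - <<'E'
from h import *
im=cv2.imread("pics/side0.png")[140:280,190:430]
cv2.imwrite("pics/side0c.png",cv2.resize(im,(800,467),interpolation=cv2.INTER_CUBIC))
c=cam("side")
for n,px,z in (("A",(381,229),.01),("B",(403,254),.01),("hang foot",(340,244),.006),("base",(256,217),.0),("pan",(232,178),.06),("cupTop",(231,160),.11)):
    print(n,onz(c,px,z).round(3))
print(-c[2].T@c[3])
E
```

```text
A [0.439 0.189 0.01 ]
B [0.405 0.294 0.01 ]
hang foot [0.525 0.255 0.006]
base [0.715 0.127 0.   ]
pan [0.785 0.04  0.06 ]
cupTop [0.781 0.055 0.11 ]
[0.53888642 1.09013742 0.44779785]
```

View pics/side0c.png

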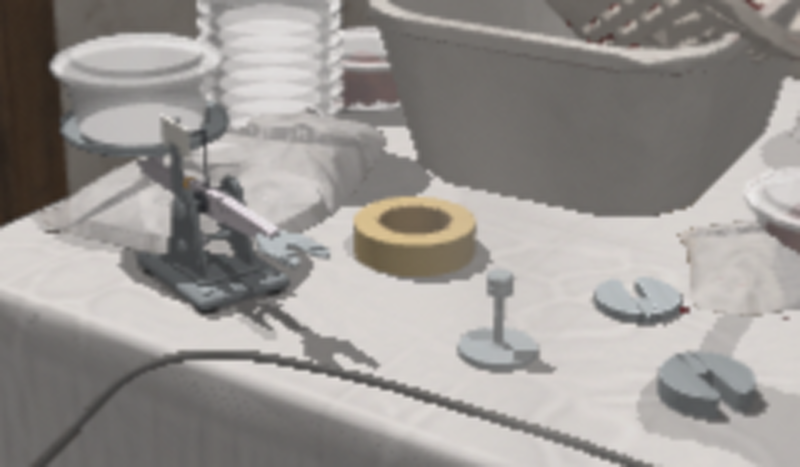

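The thick weight is the nearer one, at crop (705,383). The thin one is at crop (640,298), the hanger at (498,350), and the fork mouth at about (325,250). Before moving I'll triangulate the raised sealer arm.

```bash
python3 - <<'E'
from h import *
a,b=cam("side"),cam("scene")
def tri(p,q):
    o1,v1=ray(a,p);o2,v2=ray(b,q)
    s=np.linalg.lstsq(np.c_[v1,-v2],o2-o1,rcond=None)[0]
    P,Q=o1+s[0]*v1,o2+s[1]*v2; return (P+Q)/2,np.linalg.norm(P-Q)
print("lamp tip",tri((508,112),(138,231)))
print("sealer box",onz(a,(475,285),0),onz(a,(445,285),0),onz(a,(510,290),0))
print("hingetop",tri((495,215),(195,215)))
P=[[.405,.294,.0],[.439,.189,0],[.525,.255,0],[.715,.127,0]]
print(proj(b,P),tool([.45,.23,.25]))
E
```

```text
lamp tip (array([0.17089994, 0.07749357, 0.24239596]), np.float64(0.009628102630475756))
sealer box [0.28935379 0.37952311 0.        ] [0.34216472 0.38269977 0.        ] [0.23240458 0.39195879 0.        ]
hingetop (array([0.28441935, 0.31741932, 0.107079  ]), np.float64(0.05787318640435218))
[[240.78521739 245.84965951]
 [272.14324479 266.4604958 ]
 [294.27883226 241.06340787]
 [391.18051315 247.96624315]] [-339.88400655 -200.50866437  -19.20746329]
```

```bash
python3 -m handwheel '[[[-57,-33,-3],[0,0,0],-1],[[-57,-33,-3],[0,0,0],-1],[[-57,-33,-3],[0,0,0],-1],[[-57,-33,-3],[0,0,0],-1],[[-57,-33,-3],[0,0,0],-1],[[-57,-33,-3],[0,0,0],-1],[[0,0,0],[0,0,0],-1],[[0,0,0],[0,0,0],-1]]'
python3 - <<'E'
from h import *
st=readout.get_state(); im=vision.get_image("wrist"); cv2.imwrite("pics/w1.png",im)
np.save("w1.npy",[st["position"],],); import pickle; pickle.dump(st,open("w1.pkl","wb"))
c=cam("wrist",st); print(st["position"],st["ee_rot"],proj(c,[[.405,.294,.01],[.439,.189,.01],[.525,.255,.04],[.715,.127,.06]]))
E
```

```text
clock: 1.1
position: [0.4396, 0.2478, 0.2479]
ee_rot: [-0.001, 0.18, 0.984, 0.0]
contact_force: [-0.7, 0.2, 0.1]
width: 0.0856
gripper_force: 0.0
[0.43964293 0.24782157 0.24791962] [-7.88881180e-04  1.80023087e-01  9.83662069e-01  2.69645407e-05] [[340.85123366 128.6581435 ]
 [271.8101345  184.18974144]
 [345.35938723 235.11748502]
 [303.87894658 392.65410065]]
```

View pics/w1.png

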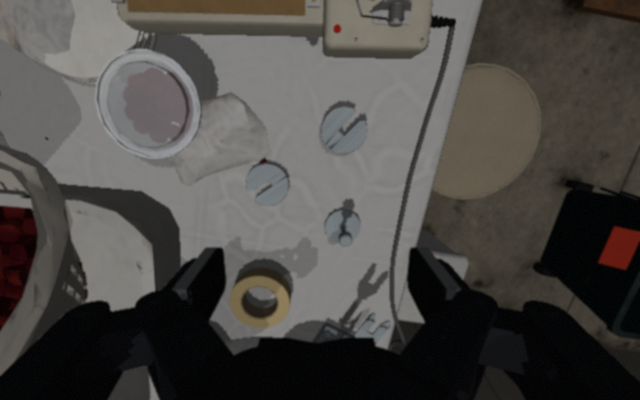

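The wrist view shows the thick weight at (343,129), the thin one at (267,184), the hanger foot at (342,227) and the fork at the bottom, around (375,325). Next an enlarged crop.

```bash
python3 - <<'E'
import cv2
im=cv2.imread("pics/w1.png")[95:250,235:385]
cv2.imwrite("pics/w1c.png",cv2.resize(im,None,fx=3.8,fy=3.8,interpolation=cv2.INTER_CUBIC))
E
```

```text
(no output)
```

View pics/w1c.png

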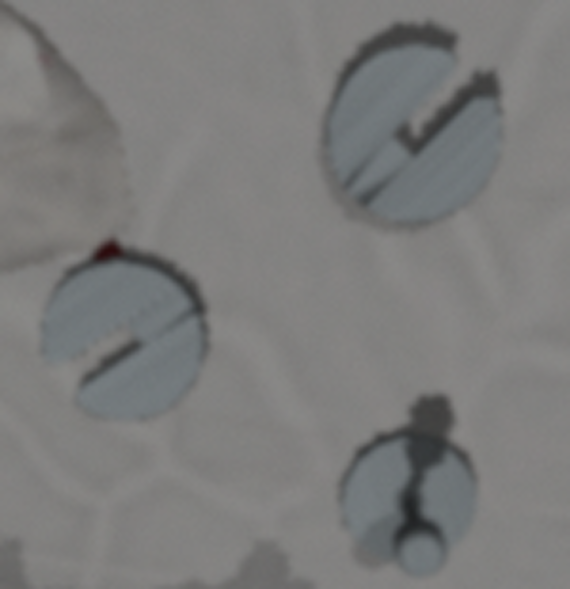

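```bash
python3 - <<'E'
from h import *
import pickle
st=pickle.load(open("w1.pkl","rb")); c=cam("wrist",st)
f=lambda x,y,z: onz(c,(235+(x+.5)/3.8-.5,95+(y+.5)/3.8-.5),z)
k=f(415,132,.014); print("thick",k, "r", [np.linalg.norm(f(x,y,.014)-k) for x,y in((325,130),(502,130),(415,40))])
v=f(475,65,.014)-f(360,190,.014); print("dir deg",np.degrees(np.arctan2(v[1],v[0])))
k=f(125,335,.008); print("thin",k,[np.linalg.norm(f(x,y,.008)-k) for x,y in((42,330),(207,340),(130,421),(125,255))])
v=f(65,378,.008)-f(195,310,.008); print("dir deg",np.degrees(np.arctan2(v[1],v[0])))
print("hanger foot",f(409,500,.006),"head",f(420,553,.053))
g=lambda x,y,z: onz(c,(x,y),z)
print("fork tips", g(367,320,.062),g(387,325,.062), "tools x deg", R.from_quat([*st["ee_rot"][1:],st["ee_rot"][0]]).as_matrix())
print(st["qpos"])
E
```

```text
thick [0.40674179 0.29685108 0.014     ] r [np.float64(0.02838498380797505), np.float64(0.02742135484619921), np.float64(0.027804463859100795)]
dir deg 116.7881068424528
thin [0.43571154 0.18416389 0.008     ] [np.float64(0.02781420726765598), np.float64(0.027536433946192634), np.float64(0.030191706786296155), np.float64(0.027022015584857107)]
dir deg -82.99956169122434
hanger foot [0.52593813 0.25363463 0.006     ] head [0.52545981 0.25331082 0.053     ]
fork tips [0.63328886 0.24384038 0.062     ] [0.64927117 0.26511103 0.062     ] tools x deg [[-9.35182131e-01  3.54163807e-01 -1.54227651e-03]
 [ 3.54163722e-01  9.35183375e-01  3.37081643e-04]
 [ 1.56169347e-03 -2.30985659e-04 -9.99998754e-01]]
[ 3.74701194e-01  1.60665872e-01  1.61791570e+00  8.97215553e-04
  1.36432307e+00 -8.34259689e-01]
```

The thick disc is at crop (415,132) with its mouth up-right at (475,65). The thin disc is at (125,335) with its mouth lower-left at (65,378), close to a packet. The hanger foot is at (409,500) and its head at (420,553). I'll move above the thick weight.

```bash
cat > go.py <<'E'
# python3 go.py x y z yaw_of_tool_x : shift in current tool axes (mm) and turn (units of 6 deg)
import sys; from h import *
x,y,z,yaw=map(float,sys.argv[1:5]); st=readout.get_state(); q=st["ee_rot"]
M=R.from_quat([*q[1:],q[0]]); t=np.radians(yaw)
T=R.from_matrix(np.array([[np.cos(t),np.sin(t),0],[np.sin(t),-np.cos(t),0],[0,0,-1]]))
print("shift",tool([x,y,z]).round(1),"turn",((M.inv()*T).as_rotvec(degrees=True)/6).round(2),"pos",(st["position"]*1000).round(1),"w",st["width"],"gf",st["gripper_force"],"F",st["contact_force"].round(1),"t",st["clock"])
E
python3 -m handwheel '[[[24,17,0],[0,0,0],-1],[[24,17,0],[0,0,0],-1],[[0,0,24],[0,0,0.885],-1],[[0,0,24],[0,0,0.885],-1],[[0,0,24],[0,0,0.885],-1],[[0,0,24],[0,0,0.885],-1],[[0,0,24],[0,0,0.885],-1],[[0,0,24],[0,0,0.885],-1],[[0,0,24],[0,0,0.885],-1],[[0,0,24],[0,0,0.885],-1],[[0,0,0],[0,0,0],-1],[[0,0,0],[0,0,0],-1]]'
python3 go.py .4067 .2969 .001 116.8
```

```text
clock: 2.65
position: [0.407, 0.2978, 0.0571]
ee_rot: [0.0, 0.522, 0.853, 0.001]
contact_force: [0.3, -0.2, -0.4]
width: 0.0851
gripper_force: 0.0
shift [-0.7 -0.7 56.1] turn [ 0.01 -0.    0.04] pos [407.  297.8  57.1] w 0.08514037563096935 gf 0.0 F [ 0.3 -0.2 -0.4] t 2.65
```

```bash
python3 -m handwheel '[[[-0.7,-0.7,25],[0,0,0],-1],[[0,0,25],[0,0,0],-1],[[0,0,6],[0,0,0],-1],[[0,0,0],[0,0,0],-1],[[0,0,0],[0,0,0],0],[[0,0,0],[0,0,0],1],[[0,0,0],[0,0,0],1],[[0,0,0],[0,0,0],1],[[0,0,0],[0,0,0],1],[[0,0,0],[0,0,0],1]]' 40
python3 go.py .4067 .2969 .04 116.8
```

```text
clock: 3.9
position: [0.4074, 0.2961, 0.0017]
ee_rot: [0.0, 0.524, 0.852, 0.001]
contact_force: [-1.7, -0.2, 6.1]
width: 0.0531
gripper_force: 41.0
shift [  1.1  -0.2 -38.3] turn [ 0.02 -0.    0.01] pos [407.4 296.1   1.7] w 0.05307302927129082 gf 41.046920221997425 F [-1.7 -0.2  6.1] t 3.9
```

```bash
python3 -m handwheel '[[[0,0,-20],[0,0,0],1],[[0,0,-30],[0,0,0],1],[[0,0,-30],[0,0,0],1],[[-34,16,0],[0,0,0],1],[[-34,16,0],[0,0,0],1],[[-34,16,0],[0,0,0],1],[[-34,16,0],[0,0,0],1],[[0,0,0],[0,0,0.9],1],[[0,0,0],[0,0,0.9],1],[[0,0,0],[0,0,0.9],1],[[0,0,0],[0,0,0.9],1],[[0,0,0],[0,0,0.9],1],[[0,0,0],[0,0,0],1],[[0,0,0],[0,0,0],1]]'
python3 go.py .5257 .2035 .012 90
python3 - <<'E'
from h import *
st=readout.get_state(); im=vision.get_image("wrist"); 
import pickle; pickle.dump(st,open("w2.pkl","wb"))
cv2.imwrite("pics/w2.png",im)
E
```

```text
clock: 5.65
position: [0.5252, 0.2033, 0.0804]
ee_rot: [-0.0, 0.708, 0.707, -0.0]
contact_force: [0.1, 0.5, -3.1]
width: 0.0528
gripper_force: 43.4
shift [ 0.2  0.5 68.4] turn [-0.   -0.   -0.01] pos [525.2 203.3  80.4] w 0.05275024893253792 gf 43.42315390706062 F [ 0.1  0.5 -3.1] t 5.65
```

View pics/w2.png

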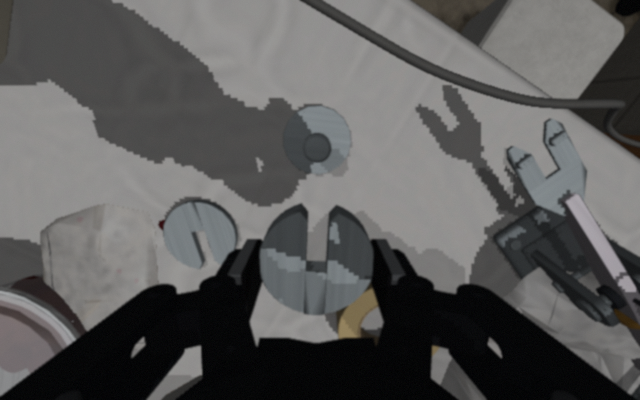

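The held disc's slot points straight up in the image, at column 317. The hanger head is at (316,148) and its foot at (317,139), so they line up. The fork tips are at (513,153) and (555,124). The tape roll shows at (360,325), below right.

```bash
python3 - <<'E'
from h import *
import pickle
st=pickle.load(open("w2.pkl","rb")); c=cam("wrist",st)
g=lambda x,y,z: onz(c,(x,y),z).round(4)
print("head",g(316,148,.053),"foot",g(317,139.5,.006))
print("disc ctr px", tool(g(316,262,.0935)), "thin",g(200,232,.008))
print("tape edge",g(340,330,.025),g(372,292,.025),g(385,345,.025))
print("tips",g(513,153,.064),g(555,124,.064),"slot end",g(549,184,.062))
im=cv2.imread("pics/w2.png")[95:285,480:640]
cv2.imwrite("pics/w2c.png",cv2.resize(im,None,fx=3.1,fy=3.1,interpolation=cv2.INTER_CUBIC))
E
```

```text
head [0.5257 0.2534 0.053 ] foot [0.5265 0.254  0.006 ]
disc ctr px [  1.98354061   0.44686808 -13.13615706] thin [0.4387 0.1858 0.008 ]
tape edge [0.544  0.1124 0.025 ] [0.5668 0.1454 0.025 ] [0.5792 0.0986 0.025 ]
tips [0.6278 0.2521 0.064 ] [0.6466 0.2668 0.064 ] slot end [0.6515 0.2352 0.062 ]
```

View pics/w2c.png

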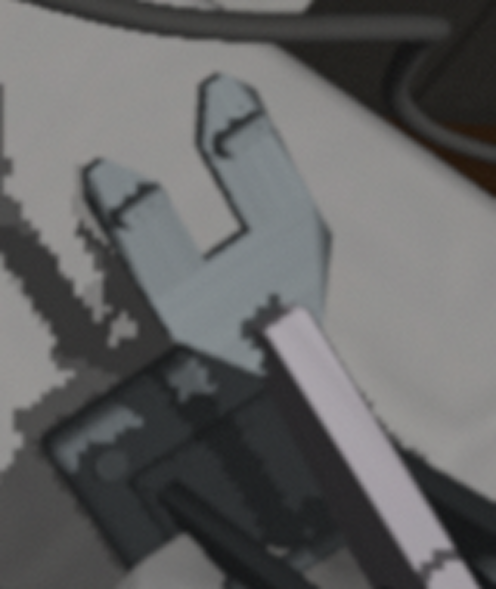

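```bash
python3 - <<'E'
from h import *
import pickle
st=pickle.load(open("w2.pkl","rb")); c=cam("wrist",st)
g=lambda x,y,z: onz(c,(480+(x+.5)/3.1-.5,95+(y+.5)/3.1-.5),z)
e1,e2=g(203,260,.0618),g(246,228,.0618); l1,l2=g(158,186,.0626),g(207,148,.0626)
print(e1,e2,np.linalg.norm(e1-e2)); d1=l1-e1;d2=l2-e2
a=lambda v:np.degrees(np.arctan2(v[1],v[0])); print(a(d1),a(d2),a(e1-e2),np.linalg.norm(d1),np.linalg.norm(d2))
o1,o2=g(95,165,.0632),g(180,345,.061); print("left outer",a(o1-o2)); 
E
python3 -m handwheel '[[[0,0.7,25],[0,0,0],1],[[0,0,25],[0,0,0],1],[[0,0,12],[0,0,0],1],[[0,0,7.4],[0,0,0],1],[[0,0,0],[0,0,0],1],[[0,0,0],[0,0,0],1]]'
python3 go.py .5259 .252 .008 90
```

```text
[0.6489297 0.2381379 0.0618   ] [0.65525132 0.24375386 0.0618    ] 0.008455880008821956
129.98451377609697 126.48512675257172 -138.38298134721953 0.01689017996228135 0.0170159189952824
left outer 124.51177658850807
clock: 6.45
position: [0.5268, 0.2035, 0.0117]
ee_rot: [0.0, 0.708, 0.706, 0.001]
contact_force: [0.3, 0.8, -2.2]
width: 0.053
gripper_force: 43.4
shift [48.5 -1.   3.7] turn [ 0.01 -0.   -0.02] pos [526.8 203.5  11.7] w 0.05296361300227617 gf 43.40417480561882 F [ 0.3  0.8 -2.2] t 6.45
```

```bash
python3 -m handwheel '[[[10,-0.4,0.5],[0,0,0],1],[[10,0,0],[0,0,0],1],[[9,0,0],[0,0,0],1],[[9,0,0],[0,0,0],1],[[5,0,0],[0,0,0],1],[[5,0,0],[0,0,0],1],[[0,0,0],[0,0,0],1],[[0,0,0],[0,0,0],1]]'
python3 go.py .5259 .252 .008 90
python3 - <<'E'
from h import *
im=vision.get_image("wrist"); cv2.imwrite("pics/w3.png",im)
E
```

```text
clock: 7.45
position: [0.5257, 0.2511, 0.0104]
ee_rot: [0.0, 0.708, 0.706, -0.0]
contact_force: [-0.3, 0.1, -2.9]
width: 0.0526
gripper_force: 43.4
shift [0.9 0.1 2.4] turn [-0.    0.   -0.03] pos [525.7 251.1  10.4] w 0.05260931428918108 gf 43.41675583971664 F [-0.3  0.1 -2.9] t 7.45
```

View pics/w3.png

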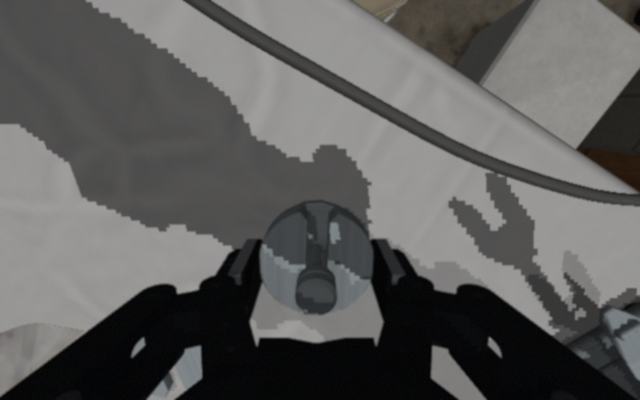

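The stem is in the slot, with the head at (316,290), in front of the disc centre as expected. Lower and release.

```bash
python3 -m handwheel '[[[0.5,0,1.5],[0,0,0],1],[[0,0,1],[0,0,0],1],[[0,0,0.5],[0,0,0],1],[[0,0,0],[0,0,0],1]]'
python3 go.py .5259 .252 .008 90
python3 -m handwheel '[[[0,0,0],[0,0,0],0],[[0,0,0],[0,0,0],-0.5],[[0,0,0],[0,0,0],-1],[[0,0,0],[0,0,0],-1],[[0,0,-25],[0,0,0],-1],[[0,0,-30],[0,0,0],-1],[[0,0,-30],[0,0,0],-1],[[0,0,0],[0,0,0],-1]]'
python3 go.py .437 .185 .05 7
```

```text
clock: 8.0
position: [0.5258, 0.2517, 0.0078]
ee_rot: [0.0, 0.708, 0.706, -0.0]
contact_force: [-1.6, -1.3, 1.1]
width: 0.0527
gripper_force: 43.8
shift [ 0.3  0.1 -0.2] turn [ 0.    0.   -0.03] pos [525.8 251.7   7.8] w 0.052690847821816926 gf 43.75825649709441 F [-1.6 -1.3  1.1] t 8.0
clock: 9.0
position: [0.5277, 0.2526, 0.0949]
ee_rot: [0.001, 0.708, 0.706, 0.003]
contact_force: [0.3, 0.3, -0.7]
width: 0.0855
gripper_force: 0.0
shift [-67.9 -90.8  44.3] turn [ 0.03 -0.05 13.81] pos [527.7 252.6  94.9] w 0.08554655927699857 gf 0.0 F [ 0.3  0.3 -0.7] t 9.0
```

```bash
python3 -m handwheel '[[[-23,-30,-8],[0,0,0],-1],[[-23,-30,-8],[0,0,0],-1],[[-22,-31,-8],[0,0,0],-1],[[0,0,0],[0,0,0.986],-1],[[0,0,0],[0,0,0.986],-1],[[0,0,0],[0,0,0.986],-1],[[0,0,0],[0,0,0.986],-1],[[0,0,0],[0,0,0.986],-1],[[0,0,0],[0,0,0.986],-1],[[0,0,0],[0,0,0.986],-1],[[0,0,0],[0,0,0.986],-1],[[0,0,0],[0,0,0.986],-1],[[0,0,0],[0,0,0.986],-1],[[0,0,0],[0,0,0.986],-1],[[0,0,0],[0,0,0.986],-1],[[0,0,0],[0,0,0.986],-1],[[0,0,0],[0,0,0.986],-1],[[0,0,0],[0,0,0],-1],[[0,0,0],[0,0,0],-1]]'
python3 go.py .437 .185 -.001 7
python3 - <<'E'
from h import *
import pickle
st=readout.get_state(); im=vision.get_image("wrist"); cv2.imwrite("pics/w4.png",im); pickle.dump(st,open("w4.pkl","wb"))
c=cam("wrist",st); print(proj(c,[[.437,.185,.008],[.5257,.2535,.053]]))
E
```

```text
clock: 11.38
position: [0.4342, 0.184, 0.1159]
ee_rot: [0.0, 0.998, 0.062, -0.001]
contact_force: [-1.0, -0.6, -0.0]
width: 0.0852
gripper_force: 0.0
shift [  3.   -0.7 116.9] turn [0.   0.01 0.02] pos [434.2 184.  115.9] w 0.08522075066729419 gf 0.0 F [-1.  -0.6 -0. ] t 11.375
[[315.86048637 193.36623908]
 [223.63478811  61.13090471]]
```

View pics/w4.png

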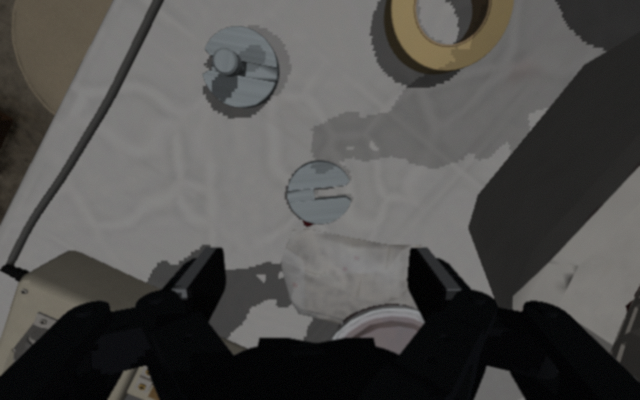

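The thin disc is at (319,192) with its mouth to the right, and the packet lies clear of the finger paths, below row 230. The thick weight is seated on the hanger with its mouth to the left. Now I'll grip the thin one along its slot.

```bash
python3 -m handwheel '[[[2,1,35],[0,0,0],-1],[[0,0,35],[0,0,0],-1],[[0,0,30],[0,0,0],-1],[[0,0,10],[0,0,0],-1],[[0,0,6.5],[0,0,0],-1],[[0,0,0],[0,0,0],-1],[[0,0,0],[0,0,0],0],[[0,0,0],[0,0,0],1],[[0,0,0],[0,0,0],1],[[0,0,0],[0,0,0],1],[[0,0,0],[0,0,0],1],[[0,0,0],[0,0,0],1]]' 30
python3 go.py .5257 .335 .0 0
```

```text
clock: 12.92
position: [0.4374, 0.1839, 0.0012]
ee_rot: [-0.001, 0.998, 0.061, 0.001]
contact_force: [-1.3, 1.2, 7.3]
width: 0.051
gripper_force: 30.0
shift [ 106.1 -139.2    1.5] turn [-0.01 -0.02  1.17] pos [437.4 183.9   1.2] w 0.050975442471209165 gf 30.011561392166186 F [-1.3  1.2  7.3] t 12.925
```

```bash
python3 -m handwheel '[[[0,0,-20],[0,0,0],1],[[0,0,-20],[0,0,0],1],[[0,-36,0],[0,0,0],1],[[0,-36,0],[0,0,0],1],[[0,-34,0],[0,0,0.59],1],[[0,0,20],[0,0,0.58],1],[[0,0,15],[0,0,0],1],[[0,0,4],[0,0,0],1],[[0,0,0.7],[0,0,0],1],[[0,0,0],[0,0,0],0],[[0,0,0],[0,0,0],-1],[[0,0,0],[0,0,0],-1],[[0,0,-30],[0,0,0],-1],[[0,0,-30],[0,0,0],-1],[[0,0,0],[0,0,0],-1]]'
python3 go.py .425 .29 -.001 90
```

```text
clock: 14.8
position: [0.4257, 0.2893, 0.0623]
ee_rot: [-0.001, 1.0, 0.0, 0.002]
contact_force: [1.0, -0.0, -0.6]
width: 0.0853
gripper_force: 0.0
shift [-1.1 -0.5 63.2] turn [  0.02  -0.06 -15.  ] pos [425.7 289.3  62.3] w 0.08534788429597553 gf 0.0 F [ 1.  -0.  -0.6] t 14.8
```

```bash
python3 -m handwheel '[[[0,0,0],[0,0,-1],-1],[[0,0,0],[0,0,-1],-1],[[0,0,0],[0,0,-1],-1],[[0,0,0],[0,0,-1],-1],[[0,0,0],[0,0,-1],-1],[[0,0,0],[0,0,-1],-1],[[0,0,0],[0,0,-1],-1],[[0,0,0],[0,0,-1],-1],[[0,0,0],[0,0,-1],-1],[[0,0,0],[0,0,-1],-1],[[0,0,0],[0,0,-1],-1],[[0,0,0],[0,0,-1],-1],[[0,0,0],[0,0,-1],-1],[[0,0,0],[0,0,-1],-1],[[0,0,0],[0,0,-1],-1],[[0,0,0],[0,0,0],-1],[[0,0,0],[0,0,0],-1]]'
python3 go.py .4255 .289 0 90
python3 - <<'E'
from h import *
st=readout.get_state(); im=vision.get_image("wrist"); cv2.imwrite("pics/w5.png",im)
c=cam("wrist",st); print(proj(c,[[.4255,.289,.008],[.5257,.2535,.053],[.5257,.2535,.020]]))
E
```

```text
clock: 16.92
position: [0.4235, 0.2883, 0.0596]
ee_rot: [-0.0, 0.708, 0.707, -0.001]
contact_force: [0.3, 0.1, 0.5]
width: 0.0855
gripper_force: 0.0
shift [ 0.8  2.1 59.6] turn [-0.01  0.   -0.01] pos [423.5 288.3  59.6] w 0.08554514309503171 gf 0.0 F [0.3 0.1 0.5] t 16.925
[[318.31670298 218.14565123]
 [497.34816088 304.55868514]
 [469.25673348 274.56461275]]
```

View pics/w5.png

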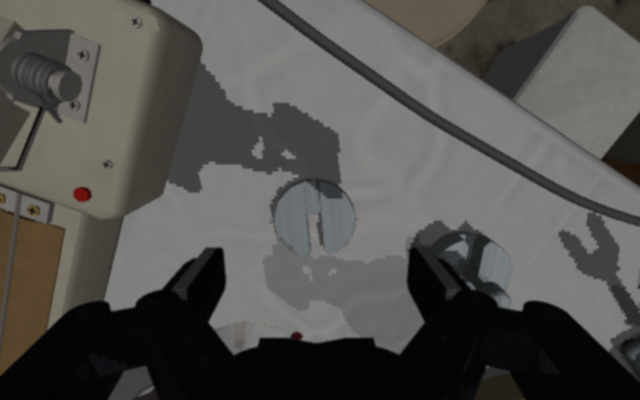

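The thin disc is at (314,219) with its mouth facing down in the image (-y), and both fingers have clearance. Descend and grip.

```bash
python3 -m handwheel '[[[0.5,0,25],[0,0,0],-1],[[0,0,25],[0,0,0],-1],[[0,0,9.5],[0,0,0],-1],[[0,0,0],[0,0,0],-1],[[0,0,0],[0,0,0],0],[[0,0,0],[0,0,0],1],[[0,0,0],[0,0,0],1],[[0,0,0],[0,0,0],1],[[0,0,0],[0,0,0],1],[[0,0,0],[0,0,0],1]]' 40
python3 go.py .5257 .3045 .08 90
```

```text
clock: 18.23
position: [0.4242, 0.2893, 0.0021]
ee_rot: [0.0, 0.707, 0.707, 0.001]
contact_force: [-1.2, -0.7, 6.1]
width: 0.0514
gripper_force: 40.5
shift [ 15.3 101.6 -77.7] turn [ 0.01 -0.01 -0.  ] pos [424.2 289.3   2.1] w 0.05139781404084411 gf 40.549606207951 F [-1.2 -0.7  6.1] t 18.225
```

```bash
python3 -m handwheel '[[[0,0,-15],[0,0,0],1],[[0,0,-30],[0,0,0],1],[[0,0,-33],[0,0,0],1],[[5,34,0],[0,0,0],1],[[5,34,0],[0,0,0],1],[[5.3,33.6,0],[0,0,0],1],[[0,0,0],[0,0,0],1],[[0,0,0],[0,0,0],1]]'
python3 go.py .5257 .3045 .026 90
python3 - <<'E'
from h import *
st=readout.get_state(); im=vision.get_image("wrist"); cv2.imwrite("pics/w6.png",im)
c=cam("wrist",st); print(proj(c,[[.5257,.2535,.053],[.5257,.2535,.020]]))
E
```

```text
clock: 19.23
position: [0.5245, 0.304, 0.079]
ee_rot: [-0.0, 0.707, 0.707, -0.001]
contact_force: [-0.2, 0.8, -1.6]
width: 0.0516
gripper_force: 42.2
shift [ 0.5  1.3 53. ] turn [-0.01  0.   -0.  ] pos [524.5 304.   79. ] w 0.05156616602297882 gf 42.15789756271988 F [-0.2  0.8 -1.6] t 19.225
[[317.15916483 307.94482343]
 [317.02138503 280.45009986]]
```

View pics/w6.png

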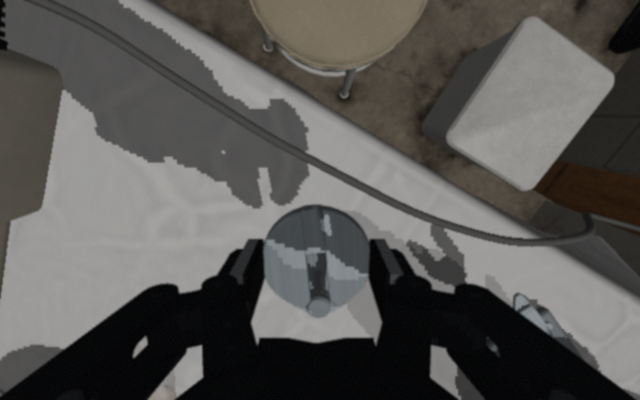

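The thin disc is held level with its slot facing the hanger head at (318,305), against a predicted (317,308). That was my eleventh view, one over the limit of ten, so from here I'll use numbers only.

```bash
python3 - <<'E'
from h import *
c=cam("wrist"); s=readout.get_state()
print("disc off",tool(onz(c,(316.5,258),s["position"][2]+.0059)))
E
python3 -m handwheel '[[[0,0.9,25],[0,0,0],1],[[0,0,20],[0,0,0],1],[[0,0,8.4],[0,0,0],1],[[0,0,0],[0,0,0],1],[[0,0,0],[0,0,0],1]]'
python3 go.py .5257 .2525 .0256 90
```

```text
disc off [ 0.45131742  0.72681165 -5.9011599 ]
clock: 19.9
position: [0.5267, 0.3047, 0.0263]
ee_rot: [0.0, 0.707, 0.707, 0.001]
contact_force: [0.4, -0.2, -1.2]
width: 0.0517
gripper_force: 42.2
shift [-52.2  -1.    0.7] turn [ 0.01 -0.01  0.  ] pos [526.7 304.7  26.3] w 0.05172426333185985 gf 42.17034265457187 F [ 0.4 -0.2 -1.2] t 19.9
```

```bash
python3 -m handwheel '[[[-10,-0.5,0.7],[0,0,0],1],[[-10,0,0],[0,0,0],1],[[-10,0,0],[0,0,0],1],[[-9,0,0],[0,0,0],1],[[-6,0,0],[0,0,0],1],[[-6.2,0,0],[0,0,0],1],[[0,0,0],[0,0,0],1],[[0,0,0],[0,0,0],1]]'
python3 go.py .5257 .253 .0221 90
```

```text
clock: 20.9
position: [0.5258, 0.2532, 0.0247]
ee_rot: [-0.0, 0.707, 0.707, 0.0]
contact_force: [0.4, 0.8, -0.9]
width: 0.0518
gripper_force: 42.2
shift [-0.2 -0.1  2.6] turn [ 0. -0.  0.] pos [525.8 253.2  24.7] w 0.05179481422413647 gf 42.1547163213836 F [ 0.4  0.8 -0.9] t 20.9
```

```bash
python3 -m handwheel '[[[0,0,1.5],[0,0,0],1],[[0,0,1],[0,0,0],1],[[0,0,0.5],[0,0,0],1],[[0,0,0],[0,0,0],1]]'
python3 -m handwheel '[[[0,0,0],[0,0,0],0],[[0,0,0],[0,0,0],-1],[[0,0,0],[0,0,0],-1],[[0,0,0],[0,0,0],-1],[[0,0,-40],[0,0,0],-1],[[0,0,-40],[0,0,0],-1],[[0,0,-40],[0,0,0],-1],[[0,0,0],[0,0,0],-1],[[0,0,0],[0,0,0],-1]]'
python3 - <<'E'
from h import *
import pickle
st=readout.get_state(); im=vision.get_image("wrist"); cv2.imwrite("pics/w7.png",im); pickle.dump(st,open("w7.pkl","wb"))
s=vision.get_image("side"); cv2.imwrite("pics/s7.png",s)
c=cam("wrist",st); u=proj(c,[[.5257,.2535,.053],[.5257,.2535,.028]]); print(st["position"],u)
x,y=u[0].astype(int); g=cv2.cvtColor(im,cv2.COLOR_BGR2GRAY)
print(cv2.HoughCircles(cv2.medianBlur(g,3)[y-70:y+70,x-70:x+70],cv2.HOUGH_GRADIENT,1,20,param1=80,param2=15,minRadius=6,maxRadius=60))
print(x,y); sub=g[y-48:y+49:4,x-48:x+49:4]
for r in sub: print(' '.join('%3d'%v for v in r))
E
```

```text
clock: 21.4
position: [0.5257, 0.2534, 0.0222]
ee_rot: [-0.0, 0.707, 0.707, 0.0]
contact_force: [-1.1, -0.1, 5.3]
width: 0.0514
gripper_force: 43.1
clock: 22.52
position: [0.5252, 0.2529, 0.141]
ee_rot: [-0.0, 0.707, 0.707, -0.0]
contact_force: [-0.0, -0.0, -0.3]
width: 0.0852
gripper_force: 0.0
[0.52521072 0.25291148 0.14103512] [[316.03837613 202.79900089]
 [316.04382063 194.4944426 ]]
[[[ 70.5  63.5  30.7]
  [ 57.5  46.5  28.8]
  [ 84.5  45.5  11.5]
  [ 92.5  65.5  15.5]
  [ 52.5  75.5  10.9]
  [ 37.5  45.5  11.8]
  [ 61.5 119.5   6.9]]]
316 202
133 131 130 130 131 110  67  66  65  66  66  67 102 117 130 130 131 129 129 128 131 130 132 130 127
130 130 131 130  76  66  69  68  67  67  67  66  68  67 111 131 130 130 127 129 129 130 129 130 128
129 130 129  89  66  67  67  68  68  67  60  65  63  62  69 104 128 127 129 129 129 129 128 128 129
128 128 121  67  65  65  66  66  56  40  66  93 103  73  78  45  64 125 128 129 129 128 129 128 128
129 127  72  66  65  65  65  49  78 112 103 110 115  77 115 111  98  53 122 130 129 128 129 129 129
128 126  67  64  66  67  55  95 112 113 113 1
[... 1254 characters left out ...]

127 125 126 126 126 127 126 125 131 130 122 125 129 129 130 127 129 130 129 129 131 130 130 129 130
126 125 129 127 126 125 125 127 129 131 126 125 126 129 129 129 128 130 128 130 130 131 131 130 131
126 126 128 127 126 126 128 128 128 133 128 113 108 110 127 128 129 130 129 129 129 129 129 129 129
128 127 129 127 126 126 129 128 132 131 122 112 109 107 116 128 129 130 129 127 129 129 130 129 129
128 127 127 126 125 126 129 132 132 129 117 106 107 109 106 116 129 130 130 129 129 129 129 129 129
128 128 126 125 124 127 131 133 129 113 107 105 106 107 106 108 112 125 125 111 111 124 127 129 128
125 125 125 123 126 132 132 129 125 106 107 106 106 105 105 106 107 108 107 107 107 108 108 112 118
```

```bash
python3 - <<'E'
from h import *
import pickle
for n in ("w2","w7"):
    st=pickle.load(open(n+".pkl","rb")); c=cam("wrist",st); g=cv2.imread(f"pics/{n}.png",0)
    L=cv2.createLineSegmentDetector().detect(g)[0][:,0]
    print(n)
    for l in L:
        a,b=onz(c,l[:2],.062),onz(c,l[2:],.062); m=(a+b)/2
        if np.hypot(m[0]-.648,m[1]-.243)<.033 and np.linalg.norm(a-b)>.007:
            v=b-a; print((a[:2]*1000).round(1),(b[:2]*1000).round(1),"ang",round(np.degrees(np.arctan2(v[1],v[0]))%180,1),"len",round(np.linalg.norm(v)*1000,1),"px",l.round(0))
E
```

```text
w2
[645.5 224.3] [662.8 217.4] ang 158.2 len 18.6 px [534. 203. 563. 215.]
[643.  258.2] [641.7 267.7] ang 97.9 len 9.6 px [542. 141. 543. 122.]
[632.7 242.5] [645.9 224.2] ang 125.9 len 22.6 px [517. 171. 535. 204.]
[697.7 248.1] [652.5 274.3] ang 149.8 len 52.2 px [640. 160. 567. 109.]
[653.2 244.5] [643.  257.9] ang 127.4 len 16.8 px [556. 167. 542. 141.]
[625.6 223.8] [610.5 241.9] ang 129.8 len 23.5 px [498. 204. 475. 172.]
[643.9 267.2] [644.8 258.2] ang 95.6 len 9.0 px [547. 123. 545. 141.]
[647.1 255.2] [655.8 244.1] ang 128.1 len 14.1 px [548. 147. 560. 168.]
[656.4 243.5] [649.1 237.2] ang 40.7 len 9.7 px [561. 169. 545. 180.]
[651.9 266.9] [656.3 261.2] ang 127.4 len 7.2 px [562. 124. 568. 135.]
[670.4 243.2] [672.7 226.5] ang 97.9 len 16.8 px [587. 169. 584. 199.]
[644.5 270.1] [652.  267.4] ang 160.0 len 8.0 px [549. 117. 563. 123.]
[638.3 252. ] [644.9 243.6] ang 128.1 len 10.7 px [531. 153. 540. 169.]
[663.4 251.7] [669.9 243.3] ang 127.9 len 10.6 px [578. 153. 586. 169.]
[677.4 218.5] [668.3 229.9] ang 128.8 len 14.6 px [589. 213. 578. 193.]
[634.5 213.3] [646.  222.2
[... 838 characters left out ...]
242.6] [649.2 237.7] ang 35.1 len 8.6 px [486. 220. 476. 226.]
[643.1 258. ] [641.8 267.7] ang 97.7 len 9.8 px [472. 201. 472. 188.]
[651.5 267.4] [658.1 259.1] ang 128.1 len 10.6 px [485. 188. 492. 199.]
[648.4 240.7] [654.3 245.1] ang 37.4 len 7.3 px [476. 222. 484. 217.]
[648.3 238.5] [642.7 245. ] ang 130.5 len 8.5 px [475. 225. 469. 217.]
[644.7 268.9] [644.3 260. ] ang 87.3 len 8.9 px [476. 187. 474. 198.]
[645.6 215.8] [637.  208.9] ang 38.7 len 10.9 px [468. 252. 456. 260.]
[649.9 249.1] [644.2 258.2] ang 121.8 len 10.7 px [479. 212. 474. 200.]
[633.3 211.8] [646.9 222.4] ang 37.8 len 17.2 px [452. 257. 471. 244.]
[632.8 255. ] [631.3 262.9] ang 100.6 len 8.0 px [458. 204. 457. 194.]
```

The fork seat comes out at (0.6502, 0.2440) with the mouth direction at 127.7°. I'll turn to that yaw and grip the head.

```bash
python3 -m handwheel '[[[0.5,0,12],[0,0,-0.897],-1],[[0,0,12],[0,0,-0.897],-1],[[0,0,12],[0,0,-0.897],-1],[[0,0,0],[0,0,-0.897],-1],[[0,0,0],[0,0,-0.897],-1],[[0,0,0],[0,0,-0.897],-1],[[0,0,0],[0,0,-0.897],-1],[[0,0,0],[0,0,0],-1],[[0,0,0],[0,0,0],-1]]'
python3 go.py .5257 .2534 .0465 127.7;python3 go.py .5257 .2534 .0465 127.7
```

```text
clock: 23.75
position: [0.5253, 0.2535, 0.1049]
ee_rot: [-0.001, 0.441, 0.897, -0.001]
contact_force: [0.5, 0.2, 0.2]
width: 0.0854
gripper_force: 0.0
shift [-0.3  0.3 58.4] turn [-0.01 -0.01 -0.02] pos [525.3 253.5 104.9] w 0.0853695443502125 gf 0.0 F [0.5 0.2 0.2] t 23.75
shift [-0.3  0.3 58.4] turn [-0.01 -0.01 -0.02] pos [525.3 253.5 104.9] w 0.0853695443502125 gf 0.0 F [0.5 0.2 0.2] t 23.75
```

```bash
python3 -m handwheel '[[[0,0.3,25],[0,0,0],-1],[[0,0,25],[0,0,0],-1],[[0,0,8.4],[0,0,0],-1],[[0,0,0],[0,0,0],-1],[[0,0,0],[0,0,0],0.3],[[0,0,0],[0,0,0],0.5],[[0,0,0],[0,0,0],1],[[0,0,0],[0,0,0],1],[[0,0,0],[0,0,0],1],[[0,0,0],[0,0,0],1],[[0,0,0],[0,0,0],1]]' 60
python3 go.py .5257 .2534 .1 127.7
```

```text
clock: 25.12
position: [0.5254, 0.2533, 0.0476]
ee_rot: [-0.0, 0.441, 0.898, -0.001]
contact_force: [-3.3, -1.8, 5.0]
width: 0.0116
gripper_force: 58.7
shift [ -0.2   0.2 -52.4] turn [-0.01 -0.   -0.  ] pos [525.4 253.3  47.6] w 0.011582850344842998 gf 58.65154266357422 F [-3.3 -1.8  5. ] t 25.125
```

```bash
python3 -m handwheel '[[[0,0,-8],[0,0,0],1],[[0,0,-12],[0,0,0],1],[[0,0,-8],[0,0,0],1],[[-6,15,0],[0,0,0],1],[[-6,20,0],[0,0,0],1],[[-6,20,0],[0,0,0],1],[[-6,20,0],[0,0,0],1],[[0,18,0],[0,0,0],1],[[0,0,0],[0,0,0],1],[[0,0,0],[0,0,0],1]]'
python3 go.py .6502 .2440 .0756 127.7
python3 - <<'E'
from h import *
import pickle
st=readout.get_state(); pickle.dump(st,open("w8.pkl","wb")); im=vision.get_image("wrist"); cv2.imwrite("pics/w8.png",im)
cv2.imwrite("pics/s8.png",vision.get_image("side"))
c=cam("wrist",st); g=cv2.cvtColor(im,cv2.COLOR_BGR2GRAY)
print(proj(c,[[.6502,.244,.062]]))
n=np.array([.7912,.6115]);d=np.array([-.6115,.7912])
for l in cv2.createLineSegmentDetector().detect(g)[0][:,0]:
    a,b=onz(c,l[:2],.062),onz(c,l[2:],.062); m=(a+b)/2; v=b-a
    if np.hypot(m[0]-.648,m[1]-.243)<.04 and np.linalg.norm(v)>.006:
        print("ang",round(np.degrees(np.arctan2(v[1],v[0]))%180,1),"n",((n@a[:2])*1000).round(1),((n@b[:2])*1000).round(1),"d",((d@a[:2])*1000).round(1),((d@b[:2])*1000).round(1),"px",l.round())
E
```

```text
clock: 26.38
position: [0.6136, 0.2912, 0.0745]
ee_rot: [-0.001, 0.441, 0.898, -0.001]
contact_force: [0.1, -0.3, -6.1]
width: 0.0117
gripper_force: 58.8
shift [-59.7   0.1  -1.2] turn [-0.02 -0.   -0.  ] pos [613.6 291.2  74.5] w 0.011671944228065433 gf 58.779441118240356 F [ 0.1 -0.3 -6.1] t 26.375
[[314.96172702 334.43747473]]
ang 133.0 n 673.0 671.2 d -190.6 -172.0 px [331. 314. 328. 287.]
ang 52.3 n 663.9 675.9 d -211.1 -207.9 px [315. 343. 335. 339.]
ang 130.8 n 677.0 676.2 d -207.2 -193.1 px [337. 338. 336. 318.]
ang 21.9 n 652.2 663.4 d -207.8 -211.0 px [296. 339. 315. 343.]
ang 124.7 n 652.7 651.6 d -186.2 -207.3 px [296. 308. 295. 338.]
ang 120.5 n 660.4 659.5 d -170.3 -177.4 px [309. 284. 308. 295.]
ang 130.6 n 660.8 661.3 d -178.7 -188.9 px [310. 297. 311. 312.]
ang 125.3 n 665.9 666.3 d -190.6 -180.4 px [319. 314. 320. 299.]
ang 123.6 n 657.1 656.0 d -173.9 -188.7 px [303. 289. 302. 312.]
ang 134.2 n 668.3 669.0 d -179.6 -186.3 px [323. 298. 324. 308.]
ang 130.9 n 667.6 668.4 d -192.2 -207.3 px [322. 317. 323. 338.]
ang 128.0 n 659.1 659.0 d -208.1 -191.4 px [307. 339. 307. 316.]
ang 37.3 n 666.3 660.3 d -207.8 -207.7 px [319. 339. 309. 339.]
ang 129.4 n 653.0 653.5 d -169.0 -184.6 px [296. 282. 297. 306.]
```

```bash
python3 -m handwheel '[[[-10,0,-1],[0,0,0],1],[[-10,0,0],[0,0,0],1],[[-8,0,0],[0,0,0],1],[[-8,0,0],[0,0,0],1],[[0,0,0],[0,0,0],1]]'
python3 go.py .6502 .2440 .0756 127.7
python3 -m handwheel '[[[-6,0,0],[0,0,0],1],[[-6,0,0],[0,0,0],1],[[-5,0,0],[0,0,0],1],[[-5,0,0],[0,0,0],1],[[0,0,0],[0,0,0],1],[[0,0,0],[0,0,0],1]]'
python3 go.py .6502 .2440 .0756 127.7
```

```text
clock: 27.1
position: [0.6369, 0.2623, 0.0762]
ee_rot: [0.0, 0.441, 0.897, 0.0]
contact_force: [-0.1, -0.0, -6.3]
width: 0.0117
gripper_force: 58.8
shift [-22.6  -0.7   0.6] turn [ 0.    0.   -0.01] pos [636.9 262.3  76.2] w 0.011667726092037735 gf 58.78430664539337 F [-0.1 -0.  -6.3] t 27.1
clock: 27.85
position: [0.6496, 0.2458, 0.0762]
ee_rot: [-0.0, 0.441, 0.898, 0.0]
contact_force: [-0.5, -0.4, -6.2]
width: 0.0117
gripper_force: 58.7
shift [-1.8 -0.7  0.6] turn [-0. -0. -0.] pos [649.6 245.8  76.2] w 0.011710715928199644 gf 58.73975336551666 F [-0.5 -0.4 -6.2] t 27.85
```

```bash
python3 -m handwheel '[[[-1,0,3],[0,0,0],1],[[0,0,3],[0,0,0],1],[[0,0,3],[0,0,0],1],[[0,0,2],[0,0,0],1],[[0,0,2],[0,0,0],1],[[0,0,0],[0,0,0],1],[[0,0,0],[0,0,0],1]]'
python3 go.py .6502 .2440 .0586 127.7
```

```text
clock: 28.72
position: [0.6502, 0.2451, 0.0634]
ee_rot: [-0.0, 0.441, 0.898, 0.0]
contact_force: [-1.0, 0.3, -2.8]
width: 0.0116
gripper_force: 59.2
shift [-0.9 -0.7  4.8] turn [ 0. -0. -0.] pos [650.2 245.1  63.4] w 0.011556245649496963 gf 59.16735649108887 F [-1.   0.3 -2.8] t 28.725
```

```bash
python3 -m handwheel '[[[0,0,1.5],[0,0,0],1],[[0,0,1.5],[0,0,0],1],[[0,0,0.8],[0,0,0],1],[[0,0,0],[0,0,0],1],[[0,0,0],[0,0,0],1]]'
python3 -m handwheel '[[[0,0,0],[0,0,0],0.6],[[0,0,0],[0,0,0],0.4],[[0,0,0],[0,0,0],0],[[0,0,0],[0,0,0],-0.3],[[0,0,0],[0,0,0],-0.3],[[0,0,-20],[0,0,0],-0.3],[[0,0,-30],[0,0,0],-0.3],[[0,0,-40],[0,0,0],-0.3],[[0,0,-40],[0,0,0],-0.5],[[0,0,0],[0,0,0],-1],[[0,0,0],[0,0,0],-1]]'
python3 - <<'E'
from h import *
import pickle
st=readout.get_state(); pickle.dump(st,open("w9.pkl","wb")); im=vision.get_image("wrist"); cv2.imwrite("pics/w9.png",im)
s=vision.get_image("side"); cv2.imwrite("pics/s9.png",s); c=cam("wrist",st); print(st["position"],st["contact_force"])
for nm,P in (("fork plane",.052),):
    u=proj(c,[[.6502,.244,.064],[.6502,.244,.039]]); print(u)
g=cv2.medianBlur(cv2.cvtColor(im,cv2.COLOR_BGR2GRAY),3); x,y=u[0].astype(int)
for r in g[y-40:y+41:4,x-48:x+49:4]: print(' '.join('%3d'%v for v in r))
a=cam("side")
print("side head top/under/foot",proj(a,[[.6502,.244,.064],[.6502,.244,.052],[.6502,.244,.011]]))
E
```

```text
clock: 29.35
position: [0.6503, 0.2451, 0.0594]
ee_rot: [-0.0, 0.441, 0.898, 0.0]
contact_force: [-2.0, 0.0, -2.1]
width: 0.0117
gripper_force: 59.2
clock: 30.72
position: [0.6498, 0.2448, 0.1889]
ee_rot: [-0.0, 0.441, 0.898, -0.0]
contact_force: [-0.3, 0.2, -0.8]
width: 0.0852
gripper_force: 0.0
[0.64981736 0.24484424 0.18886374] [-0.33330669  0.22924784 -0.79692983]
[[314.93213825 192.23641176]
 [315.01126472 185.76616137]]
149 149 148 149 149 109  76  76  75  76  76  77  77  76  76  76  75 119  73  63 140 145 138 102  65
149 148 149 149 149  88  76  75  76  76  77  76  74  76  76  76  76  90 140  65  68 144 141 120  65
149 149 149 150 149  84  76  76  77  72  61  70  99  92  56  60  75  77 144 140  64  73 143 132  83
149 149 149 150 151 108  75  75  65  63  73 100  84  85  69 104 119  78 133 149 120  65  71 137 109
149 150 150 150 150 134  75  71  75 123 105  68  70  69  84 131 118  97 107 150 151 121  64  70 122
150 149 149 150 150 144  75 113  76 111 108  74  69  71  95 108  95 127 128 146 150 150 120  65  68
150 150 149 150 150 147 100 127  72 116 124  84  69  69 112 123 109 13
[... 842 characters left out ...]
150 148 148 150 151 149  91 121 101 150 147 130 120 124 146 149 150 150 150 150 150 150
150 150 150 150 148 148 150 151 149 126  79 118 159 158 130 133 148 151 150 149 149 149 149 150 150
149 150 150 150 148 146 126 127 116 112  75  90 160 158  87 105  92 107  93  97 149 150 149 149 149
149 150 151 148 118  89  76  76  75  74  76  72 160 157  68  73  73  74  74  79 149 149 149 148 148
149 150 115  77  76  74  56  55  56  52  47  49 161 158  49  50  69  71  73  74 119 151 150 149 148
149 100  76  76  74  73  69  59  51  49  49  50 161 158  69  50  95 100  93 102 117 151 151 150 148
side head top/under/foot [[277.54695392 213.24419484]
 [277.66552294 218.75506402]
 [278.06511397 237.16319965]]
```

```bash
python3 - <<'E'
from h import *
im=vision.get_image("side"); w=vision.get_image("wrist"); print("wrist diff",cv2.absdiff(w,cv2.imread("pics/w9.png")).mean())
A=cv2.cvtColor(cv2.imread("pics/side0.png"),6); B=cv2.cvtColor(im,6)
for nm,(x0,y0,x1,y1) in {"cup":(203,148,262,176),"pan":(207,172,262,188),"base":(232,210,288,232)}.items():
    r=cv2.matchTemplate(B[y0-15:y1+15,x0-15:x1+15],A[y0:y1,x0:x1],cv2.TM_CCOEFF_NORMED); _,m,_,l=cv2.minMaxLoc(r); print(nm,l[0]-15,l[1]-15,round(m,3))
a=cam("side"); p=proj(a,[[.772,.086,.06],[.772,.086,.07]]); print("10 mm =",p[1]-p[0],p)
print("head rows if down/up",proj(a,[[.6505,.2445,.064],[.6505,.2445,.011],[.65,.2445,.021]]))
for r in B[205:246:1,262:296:2]: print(' '.join('%3d'%v for v in r))
E
```

```text
wrist diff 1.9916171875
cup 0 -4 0.898
pan 0 -3 0.913
base 0 0 0.601
10 mm = [-0.243475   -4.08068639] [[233.32885347 185.03755097]
 [233.08537848 180.95686458]]
head rows if down/up [[277.36498902 213.34310787]
 [277.88748085 237.27092656]
 [278.03726464 232.84713656]]
214 223 224 219 210 208 207 181 157 148 145 137 129 200 216 217 217
160 225 228 221 216 205 185 156 146 148 146 140 145 220 223 222 221
121 217 227 211 194 186 158 150 144 148 146 150 210 218 220 220 221
115 144 223 227 181 167 155 148 144 145 151 212 218 219 220 220 219
115 117 202 226 190 160 159 147 152 150 212 220 220 220 220 220 220
115 115 137 216 220 164 156 155 201 212 219 219 221 221 220 220 215
102 116 117 163 225 205 154 206 216 219 219 218 220 221 221 220 196
 77 112 117 127 220 222 170 193 195 215 220 220 221 221 221 218 188
 70  87 129 149 155 162 187 191 190 182 220 220 221 221 221 217 187
 70  79 160 188 145 130 172 181 170 139 219 219 221 220 219 217 188
 69  74 111 193 185 172 122 146 129 112 210 218 220 220 220 220 194
 70  69  87 185 196 185 102 108 107 110 190 213 219 220 220 220 199
 72  67  86 1
[... 1258 characters left out ...]
  97  98 205 221 221
186 149  95  94  93  78  83  82  85 102 104 103  97 105 212 220 222
187 180  94  94  94  80  82  82  88 102 102 103  98 101 201 219 221
189 185 100  98  96  86  83  85  91 103 100 100  95  96 139 202 220
189 189 147  93  95 108  90 103  98  99 103  82  89  97 126 138 203
191 190 183 110  95 100 102 103 102  85  93  86  92 100 126 126 140
196 188 188 118  93  96  99  99  94  96  91  92  94 120 126 126 127
200 189 182  99  94  94  92  92  91  94  93  95 101 128 128 127 126
219 199 184  99  93  94  93  92  93  93  97 102 125 129 127 127 127
213 209 187 119  95  93  93  94  94  98 119 125 128 129 127 126 126
131 131 123 121 103  95  97  98 101 124 127 128 127 128 127 125 126
```

The pan and cup rose about 4 px, which is 10 mm, and the head sits where it should with the beam fully down. I'll let it settle, then hand in.

```bash
python3 -m handwheel '[[[0,0,-20],[0,0,0],-1],[[0,0,0],[0,0,0],-1],[[0,0,0],[0,0,0],-1],[[0,0,0],[0,0,0],-1],[[0,0,0],[0,0,0],-1],[[0,0,0],[0,0,0],-1]]'
python3 -c "
from rig import manip; print(manip.sign_off())"
```

```text
clock: 31.68
position: [0.6502, 0.2449, 0.2092]
ee_rot: [-0.0, 0.441, 0.898, -0.0]
contact_force: [0.4, -0.0, 0.3]
width: 0.0854
gripper_force: 0.0
the job is handed in; nothing more can be done
None
```

Both weights are on the hanger, thick then thin with slots opposite, and it hangs in the fork with the beam down and the cup still on the pan; I handed in at about 31.7 s, got no verdict back, checked the final state from image measurements only, and viewed 11 pictures against the limit of 10.

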